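# Show where the pinch roller goes

## Robot

A 6-joint arm with a two-finger parallel gripper is mounted at the origin on the work surface. World frame = base frame: x ahead of the robot, y to its left, z up, the work surface at z = 0. Lengths are in m, angles in rad, forces in N, time in s.
With the tool pointing down it reaches from about 0.375 to 0.925 m from the base axis. Payload 5.7 kg.
Tool frame: the origin (TCP) lies between the finger pads, 19 mm behind the fingertips; this is the grasp point; z points along the fingers, y is the line along which they close (so a half turn about z gives the same grasp; the last joint's range is limited). The gripper opens to 85 mm and grips with 20 to 120 N. Pads are 22 mm wide; open, the fingers measure 114 mm over their backs; the gripper's body (76 mm by 85 mm) begins 54 mm behind the grasp point. The pads swing forward as they close: fully open they stand 13 mm farther back than shut.
Start: joints at [-1.464, 0.359, 1.51, -0, 1.272, -0.115], TCP at [0.132, -0.585, 0.25] pointing down, gripper open.
Joint ranges: [-2.97, 2.97], [-1.01, 2.36], [0.21, 2.38], [-0.96, 4.11], [0.2, 2.71], [-2.98, 2.98]. Speed limits (rad/s): [2.39, 2.39, 3.14, 3.14, 3.14, 3.14].

## Interface

Orientations are given as a rotation vector (axis times angle).
In Python, from station import get_obs, capture, camera_params, hand_in, boxes_of, place_of gives the robot as it stands.
- The arm moves only by the tool carry_out, never from a script. Its argument "increments" is a list of rows, each a list of 3 entries, a list of its own where there are three numbers: the shift along the world's x, y, z in mm, then the turn, a rotation vector about the world's x, y, z in degrees, then the opening, from 0 (shut) to 1 (fully open). In form: [[[tx, ty, tz], [ax, ay, az], grip], ...]. A call has 1 to 5 rows; each row is the pose to reach, as a shift and turn from the pose commanded when the call began; what a row does not reach only later rows make up. A row lasts 1/10 s, in which the tool goes at most 50 mm and 8.59 degrees, less where a joint would pass 70% of its speed; a pose out of reach is approached as far as the arm can. A call with a gripper value outside its range is refused whole. The fingers move at their own pace and stop on an object; "force" is the grip in N (left out, the last holds). Time passes only in rows, so rows that repeat a pose let the fingers close. It gives the time, the measured TCP pose, the force, the opening and the grip force at its end, in the units of the state.
- get_obs(): the state, without advancing time (a new reading comes with each control period).
- capture(name): name is "scene" or "top"; returns the picture (420x560x3 uint8, blue, green, red); there is no depth.
- camera_params(name): a dict with "mtx" (3x3 intrinsics, pixels), "R" (3x3) and "t" (3): a world point X has camera coordinates R X + t. Camera axes: x right, y down, z forward; pixel columns grow to the right and rows downward; lengths in m; the calibration is good to about 2 mm. A picture is of the moment at which its call begins. camera_params takes no time and is no camera call.
- hand_in(): hands the job in; it is judged then, once.
Trained networks look in the newest picture that a camera, given by its name, has taken for a name from the list of things; names that differ only in an ending like _2 or _b are one class to them, and where a whole thing is asked for, a point or a joint stands for the part that bears it (a point fixed in the world has none). Each returns a list of dicts, best first, with "score" (0 to 1); they miss things now and then, are a little off and sometimes report something else, mostly with a low value. They report only what shows in the picture. A call takes as long as a camera call.
- boxes_of(camera, thing): "bbox" ([left, top, right, bottom] in pixels, round what is visible of it).
- place_of(camera, thing): "location" ([column, row] in pixels: a listed point, or the origin of a listed thing).
The state is a dict: "time": time; "joint_positions": joint angles; "qvel": joint speeds; "joint_efforts": joint torques, N m; "ee_pos": TCP position; "eef_rot": TCP orientation; "contact_force": force on the tool from outside, world axes, zero at the start; "torque": the same for the moment, N m; "opening": finger opening in m; "finger_force": force on a finger pad.
Only numpy, scipy, OpenCV 4.12 (cv2) and the standard library are available. Lean on these libraries where they do the work, as an engineer would, in place of code of your own. Each camera call takes 0.05 s, during which the arm holds its last target. There are 200 camera calls.

## Task

The loose black pinch roller in the parts pocket belongs in the empty roller socket of the cassette mechanism; show me, so that I can fit it. First push the pocket's steel gate fully shut so that the roller cannot roll out, then point down at the roller with the fingertips a couple of centimetres straight above it for two seconds, then point down in the same way at the empty socket, and finish still pointing there. Touch neither the loose parts nor the mechanism, and leave every part lying where it is.

Things in the scene. Friction and masses are not known exactly. Their poses are not given: they have to be found in the camera images.
- pocket: Shallow parts pocket fixed to the bench: aluminium tray 110 (x) by 92 (y) by 18 mm high, walls 3 mm, white floor 2 mm thick, a flat 14 mm screw ear outside each side wall. Its mouth is the whole side at its own -x. Origin: centre of its underside, on the bench; x from mouth to back wall, z up. It lies left or right of the bench's middle, the cassette mechanism on the other side.
- gate (a joint): Swing of the steel gate across the pocket's mouth, rad: 0 = fully shut at its stop, in line with the mouth; grows to 1.7 as it opens outwards, away from the pocket. Starts 0.8 to 1.4. Turns about an upright pin at the pocket's own x = -55, y = +43 mm; counter-clockwise seen from above to shut. Light friction (about 0.4 N at the free end); it stays where it is left.
- gate_hinge (a point): On the gate's hinge pin, 14 mm above the bench; turns with the gate. Its y axis points from the gate's free end to the hinge, its x axis is square to the gate, pointing to the side that faces the pocket's inside when shut. The side to push on is its -x side.
- gate_end (a point): Middle of the gate's free end, 88 mm from the hinge, 14 mm above the bench; same axes as gate_hinge. The gate is a steel strip 2 mm thick, from 4 to 24 mm above the bench, with a small tab up to 30 mm over its last 12 mm.
- roller_center (a point): Centre of the loose pinch roller, to be pointed at first: a black rubber roller 14 mm in diameter and 10 mm wide on a steel axle 3 mm thick and 26 mm long, lying on its side on the pocket's floor. This point is 9 mm above the bench, the roller's top 16 mm. The y axis runs along the axle.
- pulley: Chrome capstan pulley, loose, standing in the pocket with its axis upright, 24 mm in diameter, 16 mm high (18 mm above the bench). Origin: centre of its underside. Not to be touched.
- mech: Auto-reverse cassette mechanism, fixed face up on standoffs: steel plate 140 (y) by 110 mm (x -62 to +48), its top 44 mm above the bench. Origin: on the bench below; z up. The roller arms end at its own x = -46, y = +/-28.5 mm. Tape head at x = -46, y = 0, 14 mm wide; capstan shafts at x = -30, y = +/-28.5; reel spindles at x = -4, y = +/-21: all up to 58 mm above the bench. Not to be touched.
- socket_top (a point): Top centre of the empty roller socket, to be pointed at last: a white round boss 11 mm in diameter and 4 mm high with a small dark hole, on the end of the roller arm that has no roller, 52.5 mm above the bench. It is on either arm.
- fitted_top (a point): Top of the axle of the roller already fitted on the other arm, 66 mm above the bench: the same black roller standing upright, 14 mm in diameter, its rubber from 52.5 to 62.5 mm above the bench. Not to be touched.
- flywheel: Loose brass flywheel lying flat on the bench, 58 mm in diameter, 9 mm thick, with a thin steel shaft standing up from its middle to 43 mm. Origin: centre of its underside. Not to be touched.
- cassette: Loose grey cassette shell lying flat on the bench, 100 (x) by 64 (y) by 12 mm. Origin: centre of its underside. Not to be touched.
- empty_socket: The same white boss as a body; origin at its underside, 4 mm below socket_top.
- fitted_roller: The fitted roller with its boss as a body; origin at the boss's underside, 17.5 mm below fitted_top.
- roller: The loose pinch roller as a body; its origin lies on the rubber's rim, 7 mm from roller_center, and turns with it if it rolls.

How it is judged:
By the outcome, as a careful person would: the job done as asked, in the order asked, and still so for the second after the job is handed in, with the robot touching nothing.
It also fails if it takes over 51 s, if anything falls off the work surface, if the arm or the gripper's body presses on something with over 40 N, if the wrist force passes 120 N, or if a joint passes its speed limit or range.

## Working session

There is one attempt and no reset: what is moved stays moved. The work goes in short steps, Python scripts to look and compute and a tool call to move; the robot and the scene stay as the last step left them, time stands still between calls to the robot, and variables do not carry over. Pictures are saved under pics/ and viewed, at most 10 in all, crops included, and the job is handed in when it is done.

Besides the shell and the picture viewer there is one more tool, called after ">>>" by a JSON object that holds its "fn" and its "kwargs". carry_out: Moves the arm, as the interface text tells. Its arguments: {"type":"object","properties":{"increments":{"type":"array"},"force":{"type":"number"}},"required":["increments"]}

```bash
mkdir -p pics
cat > h.py <<'E'
import numpy as np, cv2
from station import *
def ray(cam,px,z):
    p=camera_params(cam);M=np.array(p["mtx"]);R=np.array(p["R"]);t=np.array(p["t"]).ravel()
    d=R.T@np.linalg.solve(M,[px[0],px[1],1]);c=-R.T@t
    return c+d*(z-c[2])/d[2]
E
python3 - <<'E'
from h import *
for c in("top","scene"):
    cv2.imwrite(f"pics/{c}0.png",capture(c))
    p=camera_params(c);R=np.array(p["R"]);print(c,(-R.T@np.array(p["t"]).ravel()).round(3))
    for n,z in dict(pocket=0,gate_hinge=.014,gate_end=.014,roller_center=.009,pulley=0,mech=0,socket_top=.0525,fitted_top=.066,flywheel=0,cassette=0).items():
        for d in place_of(c,n)[:2]:print(n,round(d["score"],2),np.round(d["location"]),(ray(c,d["location"],z)*1000).round(0)[:2])
o=get_obs();print(o["time"],o["ee_pos"],o["eef_rot"],o["opening"])
E
```

```text
top [0.48  0.006 0.893]
pocket 0.77 [361. 230.] [ 586. -213.]
gate_hinge 0.68 [340. 254.] [ 534. -166.]
gate_end 0.66 [262. 186.] [674.  -0.]
gate_end 0.6 [341. 294.] [ 453. -168.]
roller_center 0.61 [360. 240.] [ 565. -208.]
pulley 0.44 [359. 224.] [ 601. -209.]
mech 0.58 [362. 235.] [ 576. -215.]
mech 0.57 [148. 232.] [572. 235.]
socket_top 0.37 [127. 248.] [534. 260.]
fitted_top 0.55 [124. 251.] [527. 261.]
fitted_top 0.45 [154. 249.] [531. 205.]
flywheel 0.86 [265. 188.] [672.  -7.]
cassette 0.69 [265. 266.] [506. -11.]
scene [ 0.922 -0.247  0.757]
pocket 0.83 [188. 286.] [ 576. -212.]
gate_hinge 0.57 [351. 140.] [514. 229.]
gate_hinge 0.46 [200. 250.] [ 536. -158.]
gate_end 0.44 [170. 219.] [ 447. -170.]
roller_center 0.42 [189. 274.] [ 562. -200.]
mech 0.97 [375. 159.] [576. 243.]
socket_top 0.46 [368. 122.] [522. 263.]
fitted_top 0.52 [348. 133.] [527. 204.]
flywheel 0.88 [312. 257.] [669.  -3.]
flywheel 0.61 [189. 279.] [ 566. -204.]
cassette 0.62 [262. 205.] [521. -10.]
1.1 [ 0.13200285 -0.58526355  0.24995206] [-3.12213032e+00 -3.47775281e-01  8.92535761e-07] 0.08527088870340646
```

Run:
```python
import cv2
a=cv2.imread("pics/top0.png");b=cv2.imread("pics/scene0.png")
f=lambda i,x,y,w,h,s:cv2.resize(i[y:y+h,x:x+w],None,fx=s,fy=s,interpolation=cv2.INTER_CUBIC)
cv2.imwrite("pics/c1.png",cv2.hconcat([f(a,310,185,100,150,4),f(a,100,185,100,150,4)]))
cv2.imwrite("pics/c2.png",cv2.hconcat([f(b,130,190,110,150,4),f(b,320,80,90,150,4)]))
```

```text
(no output)
```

View pics/top0.png

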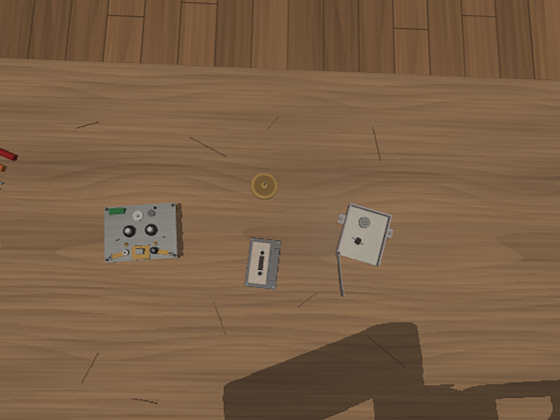

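View pics/c1.png

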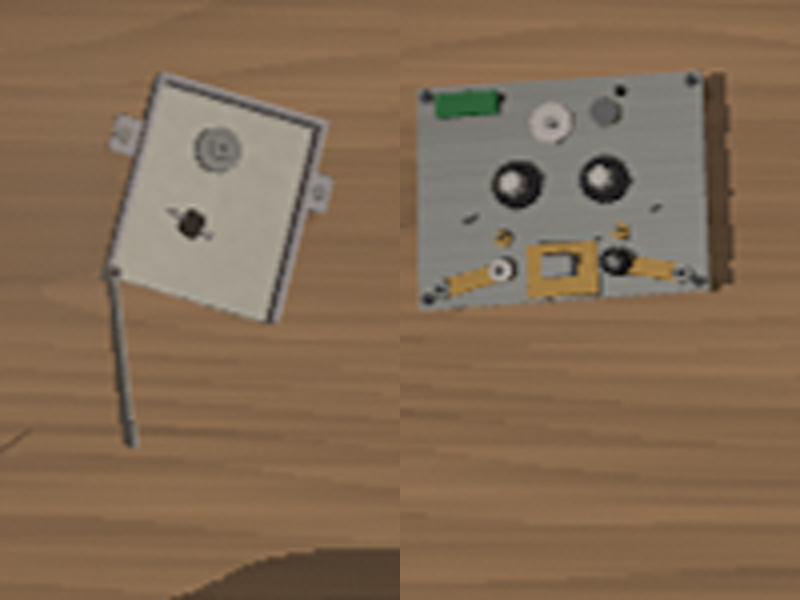

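View pics/c2.png

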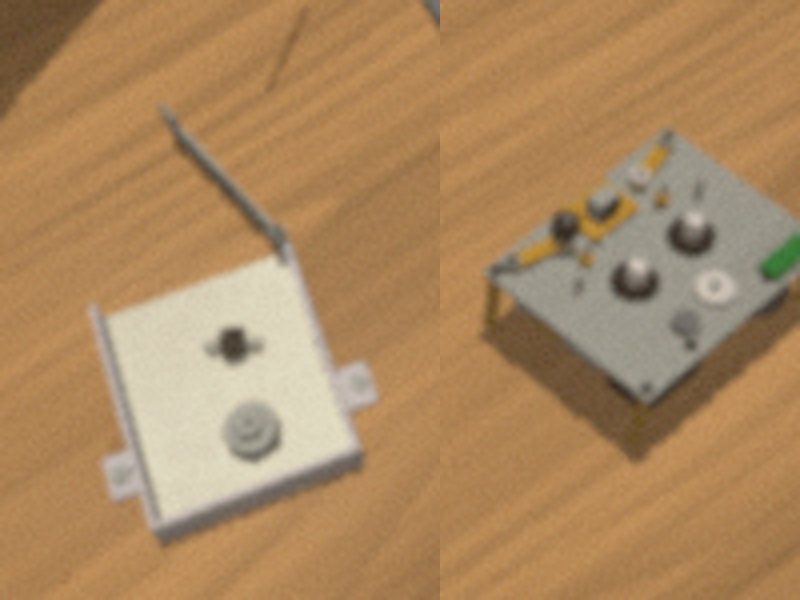

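The top view shows the mechanism on the left (about 142,232). Its empty white socket is at (125.5,252.5) and the fitted roller at (154,250). The pocket is on the right: roller (357.5,240.8), pulley (364,222), hinge (338,252.5), and the gate open with its free end at (342.5,295).

```bash
cat >> h.py <<'E'
def tri(a,b):
    P=[]
    for c in("top","scene"):
        p=camera_params(c);P.append(np.array(p["mtx"])@np.c_[np.array(p["R"]),np.array(p["t"]).ravel()])
    X=cv2.triangulatePoints(P[0],P[1],np.float64(a),np.float64(b)).ravel();return X[:3]/X[3]
E
python3 - <<'E'
from h import *
for n,a,b,z in[("roller",(357.5,240.8),(188.2,275.7),.011),("hinge",(338.3,252.5),(201.8,250.5),.024),("end",(342.5,295),(171.5,217.5),.03),
 ("socket",(125.5,252.5),(369.8,123.8),.0525),("rcorner",(377.5,265),(153.7,267),.018),("fitted",(154.3,250),(351,135.5),.064),("bl",(350.5,204.5),(220,303),.018),("br",(391,216),(169,322),.018)]:
    print(n,(tri(a,b)*1000).round(0),(ray("top",a,z)*1000).round(0)[:2],(ray("scene",b,z)*1000).round(0)[:2])
E
```

```text
roller [ 563. -203.    9.] [ 563. -203.] [ 565. -203.]
hinge [ 538. -159.   15.] [ 537. -160.] [ 544. -159.]
end [ 451. -167.   25.] [ 451. -167.] [ 455. -167.]
socket [526. 264.  49.] [525. 262.] [528. 263.]
rcorner [ 514. -243.   14.] [ 513. -243.] [ 516. -243.]
fitted [531. 206.  60.] [530. 204.] [534. 205.]
bl [ 641. -187.   11.] [ 639. -187.] [ 644. -186.]
br [ 618. -273.   15.] [ 616. -273.] [ 619. -271.]
```

>>> {"fn": "carry_out", "kwargs": {"increments": [[[29,40,0],[0,0,-2],0],[[58,80,0],[0,0,-4],0],[[87,120,0],[0,0,-6],0],[[116,160,0],[0,0,-8],0],[[145,200,0],[0,0,-8],0]], "force": 20}}

```text
time: 1.6
ee_pos: [0.2778, -0.3837, 0.2501]
eef_rot: [3.139, 0.126, 0.001]
contact_force: [1.4, -0.1, -0.7]
opening: 0.0121
finger_force: 0.0
```

>>> {"fn": "carry_out", "kwargs": {"increments": [[[29,40,0],[0,0,0],0],[[58,80,0],[0,0,0],0],[[87,120,0],[0,0,0],0],[[116,160,0],[0,0,0],0],[[145,200,0],[0,0,0],0]]}}

```text
time: 2.1
ee_pos: [0.423, -0.1836, 0.2503]
eef_rot: [3.138, 0.129, 0.001]
contact_force: [0.8, -0.3, -0.2]
opening: 0.0002
finger_force: 0.0
```

>>> {"fn": "carry_out", "kwargs": {"increments": [[[22,29,-20],[0,0,0],0],[[45,58,-50],[0,0,0],0],[[45,58,-100],[0,0,0],0],[[45,58,-150],[0,0,0],0],[[45,58,-150],[0,0,0],0]]}}

```text
time: 2.6
ee_pos: [0.4626, -0.125, 0.0949]
eef_rot: [-3.133, -0.13, 0.017]
contact_force: [-1.6, 0.0, 0.1]
opening: 0.0005
finger_force: 0.0
```

>>> {"fn": "carry_out", "kwargs": {"increments": [[[0,0,-25],[0,0,0],0],[[0,0,-45],[0,0,0],0],[[0,0,-45],[0,0,0],0],[[0,0,-45],[0,0,0],0]]}}

```text
time: 3.0
ee_pos: [0.4679, -0.1279, 0.0567]
eef_rot: [3.138, 0.128, 0.002]
contact_force: [0.1, 0.1, -0.2]
opening: 0.0001
finger_force: 0.0
```

Run:
```python
from h import *
o=get_obs();print(o["ee_pos"],o["eef_rot"])
f=lambda i,x,y,w,h,s:cv2.resize(i[y:y+h,x:x+w],None,fx=s,fy=s,interpolation=cv2.INTER_CUBIC)
a=capture("top");b=capture("scene")
cv2.imwrite("pics/d1.png",cv2.hconcat([f(a,280,190,130,150,3),f(b,120,120,130,150,3)]))
for n,dz in(("tip19",-.019),("tip32",-.032)):
  p=camera_params("scene");q=np.array(p["mtx"])@(np.array(p["R"])@(o["ee_pos"]+np.array([0,0,dz]))+np.array(p["t"]).ravel());print(n,q[:2]/q[2],(q[:2]/q[2]-[120,120])*3+[390,0])
```

```text
[ 0.4678877  -0.12790106  0.05670721] [3.13835768e+00 1.28251201e-01 2.45684676e-03]
tip19 [192.5512549  208.85908328] [607.65376471 266.57724985]
tip32 [193.85877879 212.39676064] [611.57633636 277.19028192]
```

View pics/d1.png

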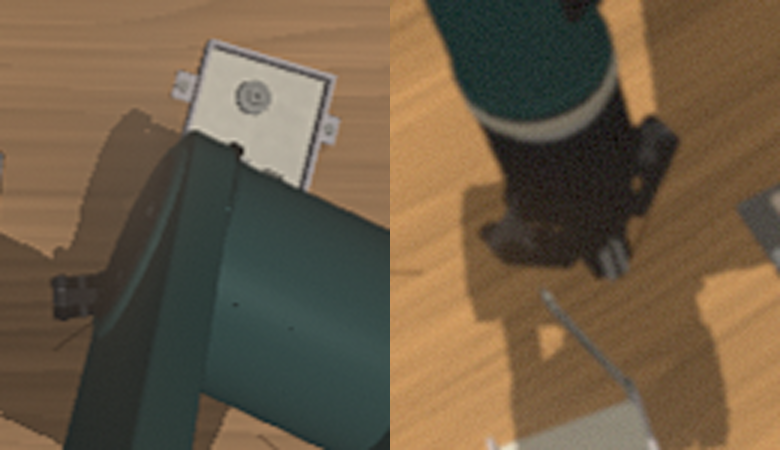

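>>> {"fn": "carry_out", "kwargs": {"increments": [[[0,0,-12],[0,0,0],0],[[0,0,-25],[0,0,0],0],[[1,-8,-25],[0,0,0],0],[[2,-16,-25],[0,0,0],0],[[2,-23,-25],[0,0,0],0]]}}

```text
time: 3.6
ee_pos: [0.4697, -0.1515, 0.0304]
eef_rot: [3.138, 0.129, 0.002]
contact_force: [0.3, -0.3, 0.4]
opening: -0.0001
finger_force: 0.0
```

>>> {"fn": "carry_out", "kwargs": {"increments": [[[0,-6,0],[0,0,5],0],[[-1,-12,0],[0,0,10],0],[[0,-18,0],[0,0,15],0],[[1,-24,0],[0,0,20],0],[[2,-30,0],[0,0,25],0]]}}

```text
time: 4.1
ee_pos: [0.4712, -0.1812, 0.0305]
eef_rot: [3.035, 0.81, 0.001]
contact_force: [0.2, 1.2, 0.2]
opening: 0.0002
finger_force: 0.4
```

>>> {"fn": "carry_out", "kwargs": {"increments": [[[2,-6,0],[0,0,5],0],[[5,-12,0],[0,0,10],0],[[8,-17,0],[0,0,15],0],[[11,-22,0],[0,0,20],0],[[15,-27,0],[0,0,25],0]]}}

```text
time: 4.6
ee_pos: [0.486, -0.2081, 0.0304]
eef_rot: [-2.788, -1.448, -0.0]
contact_force: [-0.6, 0.7, 0.0]
opening: -0.0002
finger_force: 0.4
```

>>> {"fn": "carry_out", "kwargs": {"increments": [[[4,-4,0],[0,0,5],0],[[9,-8,0],[0,0,10],0],[[11,-10,0],[0,0,12],0],[[13,-11,0],[0,0,15],0],[[13,-11,0],[0,0,15],0]]}}

```text
time: 5.1
ee_pos: [0.4994, -0.2193, 0.0304]
eef_rot: [2.577, 1.795, 0.001]
contact_force: [0.3, -0.1, -0.4]
opening: 0.0003
finger_force: 0.0
```

>>> {"fn": "carry_out", "kwargs": {"increments": [[[1.5,-1,0],[0,0,2],0],[[3,-2,0],[0,0,4],0],[[4,-2,0],[0,0,5],0],[[5,-3,0],[0,0,5],0],[[5,-3,0],[0,0,5],0]]}}

```text
time: 5.6
ee_pos: [0.5036, -0.2212, 0.03]
eef_rot: [-2.498, -1.904, 0.001]
contact_force: [-1.6, 1.3, 1.5]
opening: 0.0003
finger_force: 0.8
```

>>> {"fn": "carry_out", "kwargs": {"increments": [[[1,0,0],[0,0,0],0],[[1,0,0],[0,0,0],0],[[2,-0.5,0],[0,0,0],0],[[2,-0.5,0],[0,0,0],0]]}}

```text
time: 6.0
ee_pos: [0.5041, -0.2212, 0.0298]
eef_rot: [-2.495, -1.904, 0.003]
contact_force: [-7.0, -0.4, 4.4]
opening: 0.0005
finger_force: 3.4
```

>>> {"fn": "carry_out", "kwargs": {"increments": [[[1,0,0],[0,0,0],0],[[1.5,-0.5,0],[0,0,0],0],[[1.5,-0.5,0],[0,0,0],0]]}}

```text
time: 6.3
ee_pos: [0.5043, -0.2212, 0.0296]
eef_rot: [-2.493, -1.903, 0.005]
contact_force: [-10.7, -0.1, 7.5]
opening: -0.0002
finger_force: 4.8
```

>>> {"fn": "carry_out", "kwargs": {"increments": [[[-10,3,0],[0,0,0],0],[[-24,7,0],[0,0,0],0],[[-24,7,35],[0,0,0],0],[[-24,7,80],[0,0,0],0],[[-24,7,120],[0,0,0],0]]}}

```text
time: 6.8
ee_pos: [0.4839, -0.2153, 0.1515]
eef_rot: [2.497, 1.905, 0.001]
contact_force: [1.3, -0.3, -0.3]
opening: -0.0002
finger_force: 0.0
```

>>> {"fn": "carry_out", "kwargs": {"increments": [[[-40,40,0],[0,0,0],0],[[-60,80,0],[0,0,0],0],[[-60,120,0],[0,0,0],0],[[-60,160,0],[0,0,0],0],[[-60,160,0],[0,0,0],0]]}}

```text
time: 7.3
ee_pos: [0.4224, -0.0514, 0.15]
eef_rot: [-2.493, -1.91, -0.002]
contact_force: [0.7, 0.2, -0.1]
opening: -0.0003
finger_force: 0.0
```

Run:
```python
from h import *
o=get_obs();print(o["time"],o["ee_pos"],o["eef_rot"],o["joint_positions"])
f=lambda i,x,y,w,h,s:cv2.resize(i[y:y+h,x:x+w],None,fx=s,fy=s,interpolation=cv2.INTER_CUBIC)
a=capture("top");b=capture("scene")
cv2.imwrite("pics/e1.png",cv2.hconcat([f(a,310,185,100,150,4),f(b,130,190,100,150,4)]))
```

```text
7.3 [ 0.42244796 -0.05137587  0.15004268] [-2.49309747e+00 -1.90963658e+00 -1.84057367e-03] [-0.28502072  0.24377181  1.99070721  0.00207821  0.90736654 -0.02279138]
```

View pics/e1.png

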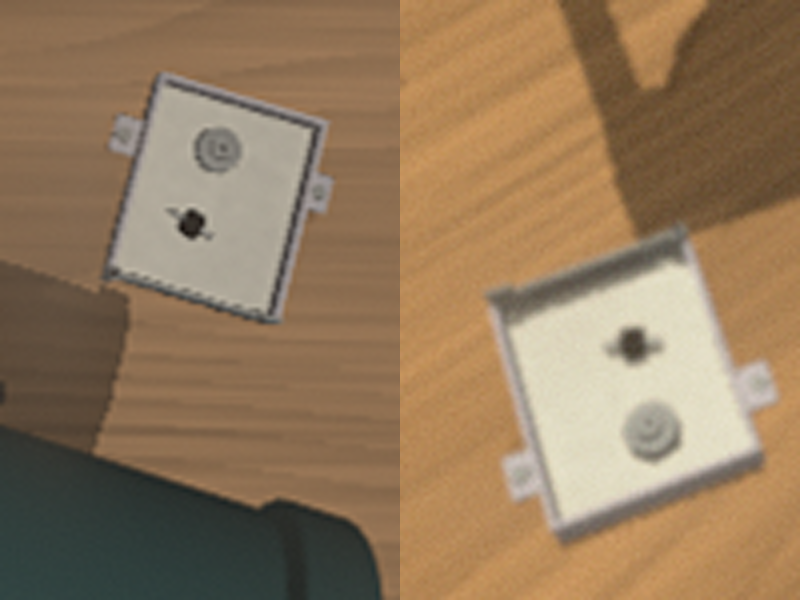

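The gate is in line with the mouth against its stop. The roller, still at (357.5,240.8) in the top view, and the pulley have not moved.

>>> {"fn": "carry_out", "kwargs": {"increments": [[[30,-32,0],[0,0,0],0],[[60,-64,0],[0,0,0],0],[[90,-97,0],[0,0,0],0],[[120,-130,0],[0,0,0],0],[[141.5,-151.5,0],[0,0,0],0]]}}

```text
time: 7.9
ee_pos: [0.5675, -0.2117, 0.1501]
eef_rot: [2.497, 1.901, 0.002]
contact_force: [0.3, -0.1, 0.2]
opening: -0.0001
finger_force: 0.0
```

>>> {"fn": "carry_out", "kwargs": {"increments": [[[0,0,-20],[0,0,0],0],[[0,0,-45],[0,0,0],0],[[0,0,-70],[0,0,0],0],[[0,0,-85],[0,0,0],0],[[0,0,-85],[0,0,0],0]]}}

```text
time: 8.4
ee_pos: [0.5635, -0.208, 0.0625]
eef_rot: [-2.497, -1.902, 0.003]
contact_force: [0.7, 1.9, -0.3]
opening: 0.0001
finger_force: 0.0
```

>>> {"fn": "carry_out", "kwargs": {"increments": [[[0,0,0],[0,0,0],0],[[0,0,0],[0,0,0],0]]}}

```text
time: 8.6
ee_pos: [0.5659, -0.208, 0.066]
eef_rot: [2.496, 1.904, 0.001]
contact_force: [-0.5, 0.4, -0.3]
opening: 0.0002
finger_force: 0.0
```

>>> {"fn": "carry_out", "kwargs": {"increments": [[[-1.5,4.5,-5],[0,0,0],0],[[-1.5,4.5,-11],[0,0,0],0],[[-1.5,4.5,-11],[0,0,0],0],[[-1.5,4.5,-11],[0,0,0],0]]}}

```text
time: 9.0
ee_pos: [0.5634, -0.2021, 0.0538]
eef_rot: [-2.497, -1.906, 0.0]
contact_force: [0.6, 1.0, 0.4]
opening: -0.0001
finger_force: 0.0
```

Run:
```python
from h import *
o=get_obs();print(o["time"],o["ee_pos"],o["eef_rot"])
f=lambda i,x,y,w,h,s:cv2.resize(i[y:y+h,x:x+w],None,fx=s,fy=s,interpolation=cv2.INTER_CUBIC)
b=capture("scene");print(get_obs()["ee_pos"])
cv2.imwrite("pics/f1.png",f(b,130,190,120,150,4))
```

```text
9.0 [ 0.56336544 -0.20205718  0.05384553] [-2.49660224e+00 -1.90638216e+00  3.88551108e-04]
[ 0.5635492  -0.20218459  0.05398135]
```

View pics/f1.png

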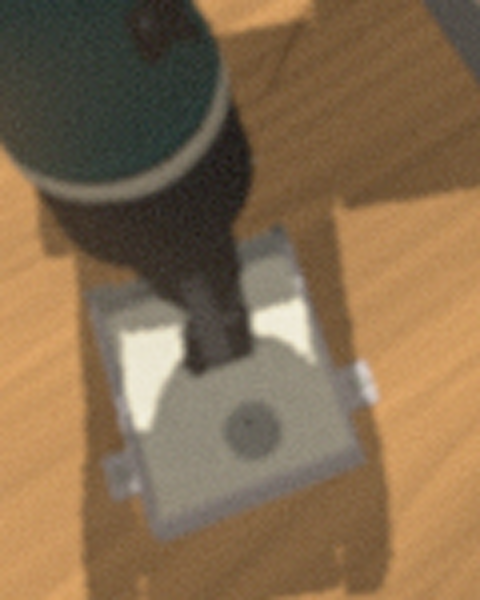

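The fingertips are over the roller (the tip hides it at about crop pixel 220,350) and clear of the pulley at (250,430). Now I'll hold for about 3 s.

>>> {"fn": "carry_out", "kwargs": {"increments": [[[0,0,1],[0,0,0],0],[[0,0,1],[0,0,0],0],[[0,0,1],[0,0,0],0],[[0,0,1],[0,0,0],0],[[0,0,1],[0,0,0],0]]}}

```text
time: 9.55
ee_pos: [0.5635, -0.2023, 0.055]
eef_rot: [-2.497, -1.906, 0.0]
contact_force: [-0.3, 0.6, 1.5]
opening: 0.0001
finger_force: 0.0
```

>>> {"fn": "carry_out", "kwargs": {"increments": [[[0,0,0],[0,0,0],0],[[0,0,0],[0,0,0],0],[[0,0,0],[0,0,0],0],[[0,0,0],[0,0,0],0],[[0,0,0],[0,0,0],0]]}}

```text
time: 10.05
ee_pos: [0.5634, -0.2023, 0.0549]
eef_rot: [-2.497, -1.906, 0.0]
contact_force: [-0.1, -0.5, -0.7]
opening: 0.0004
finger_force: 0.0
```

>>> {"fn": "carry_out", "kwargs": {"increments": [[[0,0,0],[0,0,0],0],[[0,0,0],[0,0,0],0],[[0,0,0],[0,0,0],0],[[0,0,0],[0,0,0],0],[[0,0,0],[0,0,0],0]]}}

```text
time: 10.55
ee_pos: [0.5635, -0.2023, 0.055]
eef_rot: [-2.497, -1.906, 0.0]
contact_force: [0.1, -0.2, -1.0]
opening: 0.0001
finger_force: 0.0
```

>>> {"fn": "carry_out", "kwargs": {"increments": [[[0,0,0],[0,0,0],0],[[0,0,0],[0,0,0],0],[[0,0,0],[0,0,0],0],[[0,0,0],[0,0,0],0],[[0,0,0],[0,0,0],0]]}}

```text
time: 11.05
ee_pos: [0.5635, -0.2023, 0.055]
eef_rot: [-2.497, -1.906, 0.0]
contact_force: [-0.0, 0.4, -0.9]
opening: -0.0
finger_force: 0.0
```

>>> {"fn": "carry_out", "kwargs": {"increments": [[[0,0,0],[0,0,0],0],[[0,0,0],[0,0,0],0],[[0,0,0],[0,0,0],0],[[0,0,0],[0,0,0],0],[[0,0,0],[0,0,0],0]]}}

```text
time: 11.55
ee_pos: [0.5635, -0.2023, 0.055]
eef_rot: [-2.497, -1.906, 0.0]
contact_force: [0.8, -0.1, -0.5]
opening: 0.0003
finger_force: 0.0
```

>>> {"fn": "carry_out", "kwargs": {"increments": [[[0,0,0],[0,0,0],0],[[0,0,0],[0,0,0],0],[[0,0,0],[0,0,0],0],[[0,0,0],[0,0,0],0],[[0,0,0],[0,0,0],0]]}}

```text
time: 12.05
ee_pos: [0.5635, -0.2023, 0.055]
eef_rot: [-2.497, -1.906, 0.0]
contact_force: [-0.1, 0.5, -0.0]
opening: -0.0001
finger_force: 0.0
```

>>> {"fn": "carry_out", "kwargs": {"increments": [[[0,0,35],[0,0,0],0],[[0,0,80],[0,0,0],0],[[0,0,120],[0,0,0],0],[[0,0,145],[0,0,0],0],[[0,0,145],[0,0,0],0]]}}

```text
time: 12.55
ee_pos: [0.566, -0.2035, 0.2045]
eef_rot: [2.491, 1.902, 0.006]
contact_force: [1.0, 0.5, 0.2]
opening: -0.0
finger_force: 0.0
```

>>> {"fn": "carry_out", "kwargs": {"increments": [[[-4,46,0],[0,0,0],0],[[-8,92,0],[0,0,0],0],[[-12,138,0],[0,0,0],0],[[-16,184,0],[0,0,0],0],[[-20,230,0],[0,0,0],0]]}}

```text
time: 13.05
ee_pos: [0.5424, 0.0294, 0.1989]
eef_rot: [-2.497, -1.905, 0.002]
contact_force: [1.6, 0.2, -0.4]
opening: 0.0002
finger_force: 0.0
```

>>> {"fn": "carry_out", "kwargs": {"increments": [[[-4,46,0],[0,0,0],0],[[-8,92,0],[0,0,0],0],[[-12,138,0],[0,0,0],0],[[-16,184,0],[0,0,0],0],[[-17,234,0],[0,0,0],0]]}}

```text
time: 13.55
ee_pos: [0.525, 0.263, 0.1988]
eef_rot: [-2.497, -1.906, 0.004]
contact_force: [1.4, -0.5, -0.4]
opening: -0.0001
finger_force: 0.0
```

>>> {"fn": "carry_out", "kwargs": {"increments": [[[0,0,0],[0,0,0],0],[[0,0,0],[0,0,0],0],[[0,0,0],[0,0,0],0],[[0,0,0],[0,0,0],0],[[0,0,0],[0,0,0],0]]}}

```text
time: 14.05
ee_pos: [0.5266, 0.2604, 0.1998]
eef_rot: [-2.499, -1.904, 0.001]
contact_force: [0.2, -0.4, -0.3]
opening: -0.0001
finger_force: 0.0
```

Run:
```python
from h import *
o=get_obs();print(o["time"],o["ee_pos"],o["eef_rot"])
print("need",np.array([526.5,262.5,91.5])-1000*np.array(o["ee_pos"]))
```

```text
14.05 [0.52660967 0.26035667 0.19984789] [-2.49899511e+00 -1.90367188e+00  8.14502913e-04]
need [  -0.10967135    2.14333036 -108.34788554]
```

>>> {"fn": "carry_out", "kwargs": {"increments": [[[0,2,-30],[0,0,0],0],[[0,2,-60],[0,0,0],0],[[0,2,-85],[0,0,0],0],[[0,2,-100],[0,0,0],0],[[0,2,-107],[0,0,0],0]]}}

```text
time: 14.55
ee_pos: [0.5257, 0.2624, 0.0914]
eef_rot: [-2.498, -1.904, 0.004]
contact_force: [-0.5, -0.1, 0.0]
opening: -0.0002
finger_force: 0.0
```

>>> {"fn": "carry_out", "kwargs": {"increments": [[[0,0,0],[0,0,0],0],[[0,0,0],[0,0,0],0],[[0,0,0],[0,0,0],0],[[0,0,0],[0,0,0],0],[[0,0,0],[0,0,0],0]]}}

```text
time: 15.05
ee_pos: [0.5269, 0.2639, 0.0937]
eef_rot: [2.497, 1.906, 0.002]
contact_force: [0.9, -0.4, 0.2]
opening: 0.0001
finger_force: 0.0
```

Run:
```python
from h import *
o=get_obs();print(o["time"],o["ee_pos"],o["eef_rot"])
f=lambda i,x,y,w,h,s:cv2.resize(i[y:y+h,x:x+w],None,fx=s,fy=s,interpolation=cv2.INTER_CUBIC)
a=capture("scene")
cv2.imwrite("pics/g1.png",cv2.hconcat([f(a,310,60,100,150,4),f(a,130,190,100,150,4)]))
```

```text
15.05 [0.52686371 0.26389254 0.0936651 ] [2.49687738e+00 1.90612274e+00 1.75397955e-03]
```

View pics/g1.png

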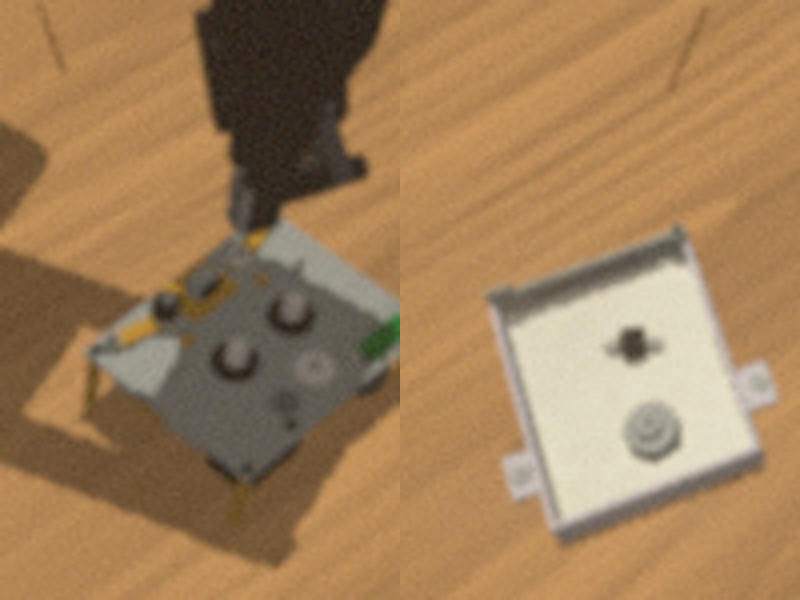

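The fingertips hang just above the empty socket (crop about 240,255). The gate is still shut, and the roller and pulley have not moved. I'll trim the position slightly and hold.

>>> {"fn": "carry_out", "kwargs": {"increments": [[[0,-1,-2],[0,0,0],0],[[0,-1,-2],[0,0,0],0],[[0,-1,-2],[0,0,0],0],[[0,-1,-2],[0,0,0],0],[[0,-1,-2],[0,0,0],0]]}}

```text
time: 15.6
ee_pos: [0.5265, 0.2627, 0.0909]
eef_rot: [-2.497, -1.906, 0.0]
contact_force: [0.2, 0.7, -1.0]
opening: -0.0
finger_force: 0.0
```

>>> {"fn": "carry_out", "kwargs": {"increments": [[[0,0,0],[0,0,0],0],[[0,0,0],[0,0,0],0],[[0,0,0],[0,0,0],0],[[0,0,0],[0,0,0],0],[[0,0,0],[0,0,0],0]]}}

```text
time: 16.1
ee_pos: [0.5265, 0.2627, 0.091]
eef_rot: [-2.497, -1.906, 0.0]
contact_force: [0.1, -0.8, 0.2]
opening: 0.0002
finger_force: 0.0
```

>>> {"fn": "carry_out", "kwargs": {"increments": [[[0,0,0],[0,0,0],0],[[0,0,0],[0,0,0],0],[[0,0,0],[0,0,0],0],[[0,0,0],[0,0,0],0],[[0,0,0],[0,0,0],0]]}}

```text
time: 16.6
ee_pos: [0.5265, 0.2627, 0.091]
eef_rot: [-2.497, -1.906, 0.0]
contact_force: [-0.5, 0.5, -0.4]
opening: 0.0003
finger_force: 0.0
```

>>> {"fn": "carry_out", "kwargs": {"increments": [[[0,0,0],[0,0,0],0],[[0,0,0],[0,0,0],0],[[0,0,0],[0,0,0],0],[[0,0,0],[0,0,0],0],[[0,0,0],[0,0,0],0]]}}

```text
time: 17.1
ee_pos: [0.5265, 0.2627, 0.091]
eef_rot: [-2.497, -1.906, 0.0]
contact_force: [0.0, -1.4, -0.1]
opening: -0.0001
finger_force: 0.0
```

>>> {"fn": "carry_out", "kwargs": {"increments": [[[0,0,0],[0,0,0],0],[[0,0,0],[0,0,0],0],[[0,0,0],[0,0,0],0],[[0,0,0],[0,0,0],0],[[0,0,0],[0,0,0],0]]}}

```text
time: 17.6
ee_pos: [0.5264, 0.2627, 0.091]
eef_rot: [-2.497, -1.906, 0.0]
contact_force: [0.1, -0.4, 0.3]
opening: 0.0
finger_force: 0.0
```

```bash
python3 -c "
from station import *
o=get_obs();print(o['time'],o['ee_pos']);print(hand_in())"
```

```text
17.6 [0.52644577 0.26274522 0.09096881]
the job is handed in; nothing more can be done
None
```

I pushed the gate shut to its stop, pointed at the roller from about 2 cm above for about 3 s, and handed the job in at 17.6 s with the fingertips still about 2 cm above the empty socket; the pictures show the roller and pulley unmoved, and no verdict was returned.

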